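Clamp a plain bushing with the recessed knob of a marking fixture

ROBOT

A 6-joint arm with a two-finger parallel gripper is mounted at the origin on the work surface; the furniture and walls round the work are solid. World frame = base frame: x ahead of the robot, y to its left, z up, the work surface at z = 0. Lengths are in m, angles in rad, forces in N, time in s.
With the tool pointing down it reaches from about 0.325 to 0.775 m from the base axis. Payload 5.5 kg.
Tool frame: the origin (TCP) lies on the centre line of the jaws, within the pads' length; the fingertips stand 22 mm ahead of it and the grasp point (between the pads) lies 3 mm ahead of it; z points along the fingers, y is the direction in which the jaws open and shut (so a half turn about z gives the same grasp; the last joint's range is limited). The gripper opens to 88 mm and grips with 3 to 60 N. Pads are 20 mm wide; open, the fingers measure 115 mm over their backs; the gripper's body (75 mm by 178 mm) begins 61 mm behind the grasp point.
Start: joints at [1.084, 0.091, 1.231, -0, 1.82, -0.057], TCP at [0.25, 0.545, 0.245] pointing down, gripper open.
Joint ranges: [-2.87, 2.87], [-0.86, 2.18], [0.17, 2.46], [-1.51, 4.65], [0.06, 2.69], [-2.65, 2.65]. Speed limits (rad/s): [2.57, 2.57, 3.01, 3.14, 3.14, 3.14].

INTERFACE

Orientations are given as a rotation vector (axis times angle).
In Python, from plant import sense, optics, robot gives the robot as it stands.
- The arm moves only by the tool apply_moves, never from a script. Its argument "deltas" is text: rows parted by semicolons, each of 7 numbers parted by spaces: the turn, a rotation vector about the tool's x, y, z in rad, then the shift along the tool's x, y, z in m, then the finger opening in m, from 0 to 0.0878. A call has 1 to 5 rows; each row is the pose to reach, as a shift and turn from the pose commanded when the call began, along the tool's axes at that moment; what a row does not reach only later rows make up. A row lasts 1/10 s, in which the tool goes at most 50 mm and 8.59 degrees, less where a joint would pass 70% of its speed; a pose out of reach is approached as far as the arm can. A call with a gripper value outside its range is refused whole. The fingers move at their own pace and stop on an object; the grip force is fixed at half the most. Time passes only in rows, so rows that repeat a pose let the fingers close. It gives the time, the measured TCP pose, the force and the opening at its end, in the units of the state.
- sense(): the state, without advancing time (a new reading comes with each control period).
- optics.read_camera(name): name is "scene" or "top"; returns a dict with "img" (480x640x3 uint8, blue, green, red), "vfov" (degrees; the focal length in pixels is half the picture's height over the tangent of half this angle, whatever the lens; pixels are square), "cx", "cy" (the principal point, pixels), "rvec" (rotation vector, rad) and "tvec" (3), from world to camera coordinates, as OpenCV has them. Camera axes: x right, y down, z forward; pixel columns grow to the right and rows downward; lengths in m; the calibration is good to about 2 mm. A picture is of the moment at which its call begins. There is no depth.
- robot.finish_job(): hands the job in, once; it reports no verdict.
The state is a dict: "time": time; "qpos": joint angles; "dq": joint speeds; "joint_efforts": joint torques, N m; "eef_pos": TCP position; "ee_rot": TCP orientation; "force": force on the tool from outside, world axes, zero at the start; "ft_torque": the same for the moment, N m; "opening": finger opening in m.
Only numpy, scipy, OpenCV 4.12 (cv2) and the standard library are available. Lean on these libraries where they do the work, as an engineer would, in place of code of your own. Each camera call takes 0.05 s, during which the arm holds its last target. There are 200 camera calls.

TASK

Take the plain, straight-sided bushing from the parts stand, set it upright in the nest of the clamping fixture between the jaw and the V stop, and let go of it; leave the other two turned parts where they stand. Then reach into the round well without leaning on the fixture and turn the bar knob clockwise until the jaw holds the bushing against the V stop. Tighten by feel until turning it takes about 0.15 N m more than the knob's free drag, never 0.25 N m more, which would squeeze the thin bushing out of round, and let go of the knob.

Things in the scene. Friction and masses are not known exactly. Their poses are not given: they have to be found in the camera images.
- bushing_mid (a point): Centre (half-way up) of the work piece: a plain steel bushing, a straight cylinder 29 mm in diameter and 34 mm tall with a bore, no flange and no step, about 0.13 kg. It stands loose in a row with two other turned parts (64 mm apart) on the parts stand, an aluminium plate 210 x 52 mm whose top is 100 mm above the bench. z is its axis.
- bushing: The same bushing; origin at the centre of its underside. Keep the arm clear of the room: a monitor (x about 0.25 m, y below -0.03, up to z = 0.52) and a laser column (foot x 0.42 to 0.70, y 0.09 to 0.37, 0.13 m high, knobs on its front to x = 0.40; column on it from x = 0.48, y 0.18 to 0.29, tall). The row of parts runs along x, so close on the bushing along y.
- fixture: Fixed clamping fixture on a riser. Origin on the bench under the knob's axis; x points from knob to nest, z up. Grey housing 92 x 92 mm, centred on the origin, top 183 mm above the bench; in it a round well, 76 mm wide, 36 mm deep (floor at 147 mm), the knob in its middle. A 70 mm wide base plate, top at 147 mm, runs on to x = 153 mm and carries jaw and V stop on the line y = 0.
- nest (a point): Point on the base plate's top (the nest's floor) at fixture x = 82 mm, y = 0; axes as the fixture's. The nest is open on both y sides (only two 10 mm high rails at y = -24 and 24 mm, up to x = 76 mm). The steel V stop (26 mm wide, 14 mm high, 140 degrees, open toward the jaw) is bolted at a varying, unknown x: the clamped bushing's axis ends at fixture x = 86 to 92 mm.
- jaw: Sliding steel jaw, 26 mm wide, top 14 mm above the plate. Origin mid-width on its flat clamping face at the plate's top; x is the way it closes. Face at fixture x = 62 mm + 8 mm per rad of knob, until the bushing stops it; at the start the bushing has 7 to 14 mm of play between jaw and V stop. A spring (15 N per mm) backs the face. Clamping force wanted: about 20 N; 10 N is loose, 36 N too much.
- knob_grip (a point): Grip point on the knob's axis, 169 mm above the bench, 14 mm below the housing's top. The knob is a black bar 42 mm long (this point's x), 12 mm wide (its y; grip across it), from 151 to 179 mm above the bench, on a flat disc 32 mm wide and 4 mm thick. Between each flat of the bar and the well's wall are 32 mm.
- knob (a joint): Angle of the knob, rad, 0 to 3; grows clockwise seen from above, closing the jaw. Starts at 0 to 0.4; clamps after 0.8 to 1.9 rad of turning. Drags with 0.3 N m, which also holds the clamp when let go; each N of clamping adds 0.008 N m, about 0.11 N per mrad (20 N: 0.18 rad past first contact). Read the rise while it turns or after equal small steps (0.02 rad: then 0.1 to 0.15 low); after a big step any value can remain.
- brass_bushing: A brass bushing with a flange, 33 mm wide, 30 mm tall; a loose bystander on the parts stand, to leave alone; origin at the centre of its underside.
- stepped_blank: A turned blank with one step, 28 mm wide, 40 mm tall; a loose bystander on the parts stand, to leave alone; origin at the centre of its underside.

How it is judged:
On the way:
1. the bushing stands upright in the nest, let go, not yet clamped (x of bushing_mid in the frame of fixture between 0.074 and 0.095 m and y of bushing_mid in the frame of fixture between -0.008 and 0.008 m and z of bushing_mid in the frame of fixture below 0.168 m and angle between bushing_mid's own z axis and vertical below 0.1 rad and contact force between the fingers and bushing below 0.1 N and linear speed of bushing below 0.01 m/s and contact force between jaw and bushing below 5 N), for 0.2 s.
At the end, for the whole second after the job is handed in: The bushing stands upright (within 0.1 rad) on the nest's floor, within 8 mm of the fixture's centre line, at rest and let go, and the jaw presses it against the V stop with 10 to 36 N (x of bushing_mid in the frame of fixture between 0.074 and 0.095 m and y of bushing_mid in the frame of fixture between -0.008 and 0.008 m and z of bushing_mid in the frame of fixture below 0.168 m and angle between bushing_mid's own z axis and vertical below 0.1 rad and contact force between the fingers and bushing below 0.1 N and linear speed of bushing below 0.01 m/s and contact force between jaw and bushing between 10 and 36 N); the robot touches nothing.
It fails at once if the bushing is squeezed with more than 36 N by the jaw (contact force between jaw and bushing above 36 N).
It fails at once if the fingers press on the fixture's housing or plate with more than 20 N (contact force between the fingers and fixture above 20 N).
It fails at once if the flanged brass bushing is moved by more than 20 mm (distance of brass_bushing from where it was at the start of the episode above 0.02 m).
It fails at once if the tall stepped blank is moved by more than 20 mm (distance of stepped_blank from where it was at the start of the episode above 0.02 m).
It also fails if it takes over 72 s, if anything falls off the work surface, if the arm or the gripper's body presses on something with over 40 N, if the wrist force passes 120 N, or if a joint passes its speed limit or range.

## Working session

There is one attempt and no reset: what is moved stays moved. The work goes in short steps, Python scripts to look and compute and a tool call to move; the robot and the scene stay as the last step left them, time stands still between calls to the robot, and variables do not carry over. Pictures are saved under pics/ and viewed, about 8 in all and at most 12, crops included, and the job is handed in when it is done.

Besides the shell and the picture viewer there is one more tool, called after "Request:" by a JSON object that holds its "name" and its "arguments". apply_moves: Moves the arm, as the interface text tells. Its arguments: {"type":"object","properties":{"deltas":{"type":"string"}},"required":["deltas"]}

```bash
mkdir -p pics
cat > h.py <<'E'
import numpy as np, cv2
from scipy.spatial.transform import Rotation as R
from plant import sense, optics, robot
def cam(n):
    d=optics.read_camera(n); f=240/np.tan(np.radians(d["vfov"])/2)
    d["K"]=np.array([[f,0,d["cx"]],[0,f,d["cy"]],[0,0,1]]); return d
def proj(d,P):
    return cv2.projectPoints(np.float64(P).reshape(-1,1,3),np.float64(d["rvec"]),np.float64(d["tvec"]),d["K"],None)[0].reshape(-1,2)
def back(d,uv,z):
    Rm=cv2.Rodrigues(np.float64(d["rvec"]))[0]; c=-Rm.T@np.float64(d["tvec"]).ravel()
    r=Rm.T@np.linalg.inv(d["K"])@np.array([uv[0],uv[1],1.]); return c+r*(z-c[2])/r[2]
E
python3 - <<'E'
from h import *
for n in("scene","top"):
    d=cam(n); cv2.imwrite(f"pics/{n}0.png",d["img"]); print({k:d[k] for k in d if k not in("img",)})
print(sense())
E
```

```text
{'vfov': 57.09216292765456, 'cx': 315.1691359396777, 'cy': 240.06679631043627, 'rvec': array([ 2.24797983,  0.10121361, -0.06449978]), 'tvec': array([-0.49109972,  0.19667389,  0.81001072]), 'K': array([[441.1784749 ,   0.        , 315.16913594],
       [  0.        , 441.1784749 , 240.06679631],
       [  0.        ,   0.        ,   1.        ]])}
{'vfov': 47.76439186435991, 'cx': 317.7530923731528, 'cy': 246.39971618761658, 'rvec': array([ 2.12115219, -2.13400856,  0.16904707]), 'tvec': array([0.21115369, 0.50244401, 0.97989353]), 'K': array([[542.04545579,   0.        , 317.75309237],
       [  0.        , 542.04545579, 246.39971619],
       [  0.        ,   0.        ,   1.        ]])}
{'time': 0.1, 'qpos': array([ 1.08432169e+00,  9.17843725e-02,  1.23172569e+00,  2.90576391e-06,
        1.81980069e+00, -5.66995847e-02]), 'dq': array([ 0.00018808, -0.00015685, -0.00423577,  0.00099825, -0.00151576,
       -0.00077618]), 'joint_efforts': array([ 2.28074576e-03, -4.47861171e+01, -4.07568026e+01,  6.99639414e-02,
        2.85840256e-02, -1.30617909e-04]), 'eef_pos': array([0.24989831, 0.54524252, 0.2436419 ]), 'ee_rot': array([-6.69805309e-01, -3.06888347e+00,  2.59828957e-03]), 'force': array([ 0.81054034, -0.8957324 ,  0.11694102]), 'ft_torque': array([-0.02405084, -0.03640402, -0.02441338]), 'opening': 0.0879721163443971}
```

View pics/top0.png

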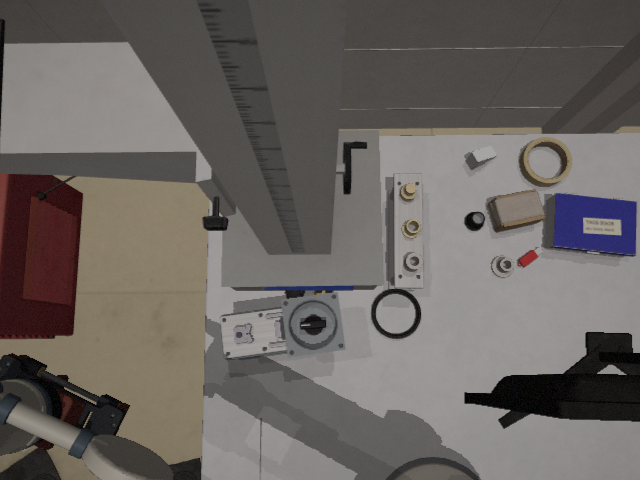

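View pics/scene0.png

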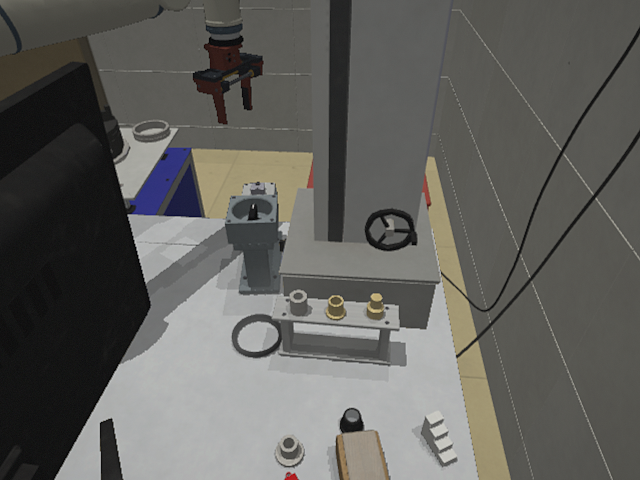

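The top view shows the plain steel bushing at about (412,262), the brass flanged one at (412,228), the stepped blank at (409,191), the knob at (314,323) and the nest to its left at about (245,335). The scene view shows the bushing at (298,297). Next I'll zoom in.

Run:
```python
from h import *
d=cam("top"); a=d["img"]
c1=cv2.resize(a[280:370,210:360],None,fx=5.3,fy=5.3,interpolation=cv2.INTER_CUBIC)[:477,:795]
cv2.imwrite("pics/c1.png",c1)
s=cam("scene"); b=s["img"]
l=cv2.resize(a[165:295,380:440],None,fx=4.5,fy=4.5,interpolation=cv2.INTER_CUBIC)
r=cv2.resize(b[170:330,215:330],None,fx=3.65,fy=3.65,interpolation=cv2.INTER_CUBIC)
h=585; o=np.zeros((h,l.shape[1]+r.shape[1],3),np.uint8); o[:l.shape[0],:l.shape[1]]=l;o[:r.shape[0],l.shape[1]:]=r[:h]
cv2.imwrite("pics/c2.png",o); print(o.shape,l.shape,r.shape)
```

```text
(585, 690, 3) (585, 270, 3) (584, 420, 3)
```

View pics/c1.png

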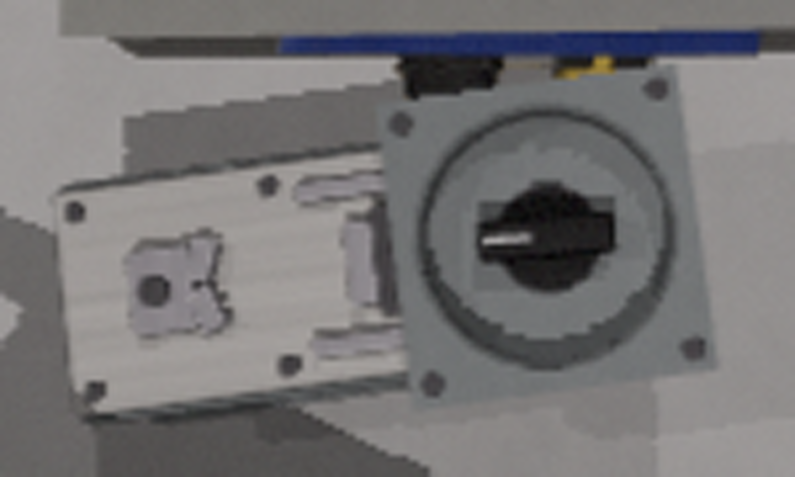

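View pics/c2.png

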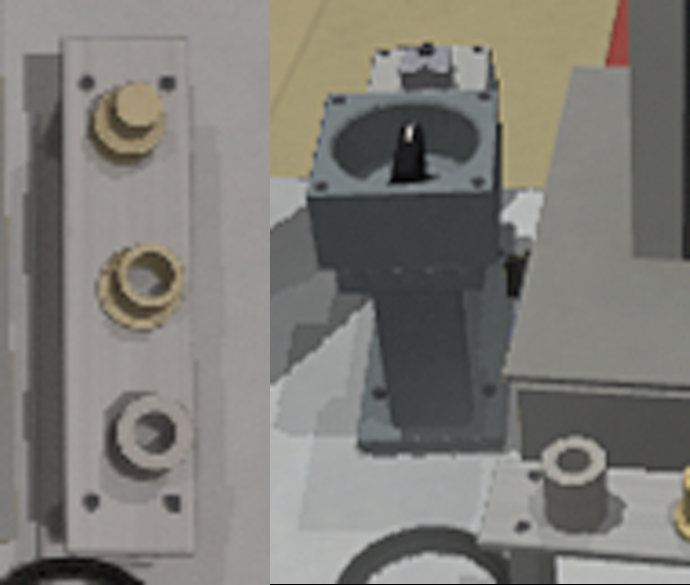

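Housing-top corners in c1: (375,108), (672,67), (717,367), (415,410). The knob bar runs from about (480,240) to (612,230). Bushing top centre is about (152,432) in c2's left panel and (305,462) in its right panel. Next is fitting the poses.

```bash
cat > fit.py <<'E'
from h import *
from scipy.optimize import least_squares
t=cam("top"); s=cam("scene")
f=lambda u,k,o:(np.array(u)+.5)/k-.5+np.array(o)
T=[f(p,5.3,(210,280)) for p in[(375,108),(672,67),(717,367),(415,410)]]
S=[f((p[0]-270,p[1]),3.65,(215,170)) for p in[(325,95),(492,97),(500,187),(308,195)]]
cT=[(46,-46),(-46,-46),(-46,46),(46,46)]; cS=[(46,46),(46,-46),(-46,-46),(-46,46)]
def W(p,c,z=.183):
    c=np.array(c)/1000.; a=p[2]; return np.c_[p[0]+c[:,0]*np.cos(a)-c[:,1]*np.sin(a),p[1]+c[:,0]*np.sin(a)+c[:,1]*np.cos(a),np.full(len(c),z)]
res=lambda p:np.r_[(proj(t,W(p,cT))-T).ravel(),(proj(s,W(p,cS))-S).ravel()]
r=least_squares(res,[.37,.33,1.6],loss='soft_l1'); print("fix",r.x,np.round(r.fun,1))
rt=least_squares(lambda p:res(p)[:8],r.x); print("top only",rt.x,np.round(rt.fun,1))
b1=f((152,432),4.5,(380,165)); b2=f((305,462),3.65,(215,170))
print("bush",back(t,b1,.134),back(s,b2,.134),b1,b2)
# bar outline: dark pixels
g=t["img"].max(2)
p=r.x
# mark projected fixture
P0=proj(t,[[p[0],p[1],.179]])[0]; print("knob px",P0, "fix x dir px", proj(t,W(p,[(30,0)],.179))[0]-P0)
x0,y0=int(P0[0]),int(P0[1]); 
m=(g[y0-16:y0+16,x0-18:x0+19]); print(m)
E
python3 fit.py
```

```text
fix [0.35472639 0.21524327 1.71673494] [-0.3 -0.2  0.4 -1.2  1.  -0.1  0.3  0.7  0.1 -1.1  1.2 -3.4 -1.9 -0.4
 -0.4 -0.6]
top only [0.3544054  0.21581053 1.70623131] [-0.4 -0.4  0.4 -0.7  0.4  0.4 -0.4  0.6]
bush [0.46247852 0.04379073 0.134     ] [0.46343384 0.03918725 0.134     ] [413.38888889 260.61111111] [298.19863014 296.21232877]
knob px [312.76803831 324.08689484] fix x dir px [-18.57960309   2.86038405]
[[ 93  75  55 ...  93  66  74]
 [ 75  56  64 ... 106  97  65]
 [ 59  69  91 ... 104 105  97]
 ...
 [ 60  67  66 ...  89  74  73]
 [ 57  65  67 ...  75  75  76]
 [ 59  58  63 ...  74  72  76]]
```

```bash
cat > go.py <<'E'
# usage: go.py x y z yaw  (yaw = heading of tool x axis about world z with tool down); prints total delta and split rows
from h import *; import sys
s=sense(); Rc=R.from_rotvec(s["ee_rot"]); M=Rc.as_matrix()
print("t",s["time"],"pos",s["eef_pos"].round(4),"x head",round(np.arctan2(M[1,0],M[0,0]),4),"q",s["qpos"].round(3),"F",s["force"].round(1),"T",s["ft_torque"].round(3),"open",round(s["opening"],4),"tilt",(M[:,2]).round(4))
if len(sys.argv)>4:
    x,y,z,a=map(float,sys.argv[1:5])
    G=np.array([[np.cos(a),np.sin(a),0],[np.sin(a),-np.cos(a),0],[0,0,-1]])
    rv=(Rc.inv()*R.from_matrix(G)).as_rotvec(); d=M.T@(np.array([x,y,z])-s["eef_pos"])
    n=int(max(np.ceil(np.linalg.norm(d)/.045),np.ceil(np.linalg.norm(rv)/.14))); print("rows",n,"total",rv.round(4),d.round(4))
E
python3 go.py .34 .24 .30 1.57; python3 go.py .34 .24 .30 0;python3 go.py .34 .24 .30 3.14
```

```text
t 0.3 pos [0.25   0.5454 0.2443] x head 2.7118 q [ 1.084  0.091  1.231  0.     1.82  -0.057] F [ 0.2 -0.  -0.1] T [0.028 0.036 0.014] open 0.0879 tilt [-3.e-04 -5.e-04 -1.e+00]
rows 9 total [-6.0000e-04  3.0000e-04  1.1418e+00] [-0.2091 -0.2401 -0.0556]
t 0.3 pos [0.25   0.5454 0.2443] x head 2.7118 q [ 1.084  0.091  1.231  0.     1.82  -0.057] F [ 0.2 -0.  -0.1] T [0.028 0.036 0.014] open 0.0879 tilt [-3.e-04 -5.e-04 -1.e+00]
rows 20 total [-2.0000e-04  8.0000e-04  2.7118e+00] [-0.2091 -0.2401 -0.0556]
t 0.3 pos [0.25   0.5454 0.2443] x head 2.7118 q [ 1.084  0.091  1.231  0.     1.82  -0.057] F [ 0.2 -0.  -0.1] T [0.028 0.036 0.014] open 0.0879 tilt [-3.e-04 -5.e-04 -1.e+00]
rows 8 total [-6.000e-04 -2.000e-04 -4.282e-01] [-0.2091 -0.2401 -0.0556]
```

Request:
{"name": "apply_moves", "arguments": {"deltas": "0 0 -0.08 -0.026 -0.03 -0.02 0.087; 0 0 -0.16 -0.052 -0.06 -0.04 0.087; 0 0 -0.24 -0.078 -0.09 -0.056 0.087; 0 0 -0.32 -0.104 -0.12 -0.056 0.087; 0 0 -0.428 -0.130 -0.15 -0.056 0.07"}}

```text
time: 0.8
eef_pos: [0.3059, 0.3536, 0.3015]
ee_rot: [-0.004, 3.14, 0.002]
force: [0.9, -0.4, -0.2]
opening: 0.0821
```

```bash
python3 go.py .36 .2 .30 3.14; python3 go.py .463 .0415 .25 3.14
```

```text
t 0.8 pos [0.3059 0.3536 0.3015] x head -3.1394 q [ 0.785 -0.245  1.448 -0.     1.936 -0.788] F [ 0.9 -0.4 -0.2] T [ 0.031 -0.04   0.052] open 0.0821 tilt [ 0.0014  0.0012 -1.    ]
rows 4 total [0.0012 0.0014 0.0038] [-0.0537 -0.1537  0.0014]
t 0.8 pos [0.3059 0.3536 0.3015] x head -3.1394 q [ 0.785 -0.245  1.448 -0.     1.936 -0.788] F [ 0.9 -0.4 -0.2] T [ 0.031 -0.04   0.052] open 0.0821 tilt [ 0.0014  0.0012 -1.    ]
rows 8 total [0.0012 0.0014 0.0038] [-0.1563 -0.3125  0.0513]
```

Request:
{"name": "apply_moves", "arguments": {"deltas": "0 0 0 -0.012 -0.04 0 0.06; 0 0 0 -0.022 -0.08 0 0.055; 0 0 0 -0.035 -0.12 0 0.05; 0 0 0 -0.048 -0.16 0 0.05; 0 0 0 -0.065 -0.195 0 0.05"}}

```text
time: 1.3
eef_pos: [0.3703, 0.158, 0.3011]
ee_rot: [0.003, 3.14, 0.001]
force: [1.5, -0.4, 0.0]
opening: 0.05
```

Request:
{"name": "apply_moves", "arguments": {"deltas": "0 0 0 -0.023 -0.03 0 0.05; 0 0 0 -0.046 -0.06 0 0.05; 0 0 0 -0.07 -0.09 0.01 0.05; 0 0 0 -0.091 -0.117 0.04 0.05; 0 0 0 -0.091 -0.117 0.06 0.05"}}

```text
time: 1.8
eef_pos: [0.4623, 0.0396, 0.2383]
ee_rot: [-0.009, -3.14, 0.002]
force: [-1.3, 0.0, -0.4]
opening: 0.0501
```

```bash
python3 go.py .463 .0415 .20 3.1416
python3 - <<'E'
from h import *
t=cam("top");s=cam("scene")
o=np.hstack([cv2.resize(t["img"][180:320,340:460],None,fx=3.3,fy=3.3),cv2.resize(s["img"][200:340,240:360],None,fx=3.3,fy=3.3)])
cv2.imwrite("pics/p3.png",o)
E
```

```text
t 1.8 pos [0.4623 0.0396 0.2383] x head 3.1355 q [ 1.300e-02 -2.750e-01  1.586e+00 -1.000e-03  1.832e+00 -1.552e+00] F [-1.3  0.  -0.4] T [ 0.124 -0.005 -0.051] open 0.0501 tilt [-0.0017 -0.0011 -1.    ]
rows 1 total [-0.0011 -0.0017 -0.0061] [-0.0007  0.0019  0.0383]
```

View pics/p3.png

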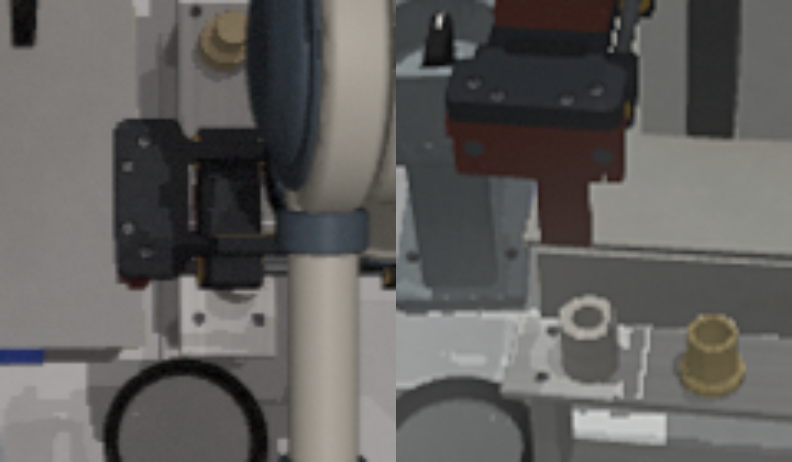

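The finger (scene crop, tip about (567,245)) hangs above the bushing (top at (588,318)). I'll check the finger's predicted pixel to catch any calibration bias.

Run:
```python
from h import *
s=cam("scene"); p=sense()["eef_pos"]
print("pred near tip",proj(s,[p+[0,-.025-.0135,-.022],p+[-.01,-.0385,-.022],p+[.01,-.0385,-.022]]), "seen: edges", 240+(np.array([540,567,592])-396)/3.3, 200+245/3.3)
print("bush pred",proj(s,[[.463,.0415,.134]]))
```

```text
pred near tip [[291.1097635  273.51556176]
 [284.2767078  273.12215087]
 [297.96028483 273.90997823]] seen: edges [283.63636364 291.81818182 299.39393939] 274.24242424242425
bush pred [[298.11229979 295.16996501]]
```

Request:
{"name": "apply_moves", "arguments": {"deltas": "0 0 -0.006 -0.0007 0.0009 0.03 0.05; 0 0 -0.006 -0.0007 0.0009 0.06 0.05; 0 0 -0.006 -0.0007 0.0009 0.085 0.05; 0 0 -0.006 -0.0007 0.0009 0.1 0.05; 0 0 -0.006 -0.0007 0.0009 0.103 0.05"}}

```text
time: 2.45
eef_pos: [0.4614, 0.0441, 0.1372]
ee_rot: [0.008, -3.141, -0.0]
force: [-0.5, 0.3, 0.2]
opening: 0.0501
```

Request:
{"name": "apply_moves", "arguments": {"deltas": "0 0 0 0 0 0 0.04; 0 0 0 0 0 0 0.032; 0 0 0 0 0 0 0.025; 0 0 0 0 0 0 0.025; 0 0 0 0 0 0 0.025"}}

```text
time: 2.95
eef_pos: [0.4625, 0.0435, 0.1392]
ee_rot: [-0.006, 3.139, 0.0]
force: [-0.3, -0.2, 5.6]
opening: 0.0281
```

```bash
python3 go.py
```

```text
t 2.95 pos [0.4625 0.0435 0.1392] x head -3.1375 q [ 0.021 -0.278  1.763 -0.     1.654 -1.554] F [-0.3 -0.2  5.6] T [-0.007  0.06   0.04 ] open 0.0281 tilt [ 0.0027  0.     -1.    ]
```

Request:
{"name": "apply_moves", "arguments": {"deltas": "0 0 0 0 0 -0.01 0.025; 0 0 0 0 0 -0.03 0.025; 0 0 0 0 0 -0.05 0.025; 0 0 0 0 0 -0.07 0.025; 0 0 0 0 0 -0.09 0.025"}}

```text
time: 3.45
eef_pos: [0.4616, 0.0435, 0.2285]
ee_rot: [0.007, -3.141, -0.0]
force: [0.8, 0.3, -0.8]
opening: 0.0281
```

```bash
python3 go.py .36 .17 .30 3.1416
python3 - <<'E'
from h import *
s=cam("scene")
cv2.imwrite("pics/p4.png",cv2.resize(s["img"][160:360,200:420],None,fx=3,fy=3))
E
python3 go.py
```

```text
t 3.45 pos [0.4616 0.0435 0.2285] x head -3.1374 q [ 0.021 -0.279  1.607  0.     1.815 -1.554] F [ 0.8  0.3 -0.8] T [ 0.026 -0.012  0.034] open 0.0281 tilt [-7.e-04  0.e+00 -1.e+00]
rows 4 total [ 0.     -0.0007  0.0042] [ 0.1011  0.1269 -0.0714]
t 3.5 pos [0.4625 0.0435 0.2324] x head -3.1375 q [ 0.021 -0.281  1.601  0.     1.816 -1.554] F [-0.8  0.1  1. ] T [ 0.017 -0.009  0.004] open 0.028 tilt [ 4.7e-03  1.0e-04 -1.0e+00]
```

View pics/p4.png

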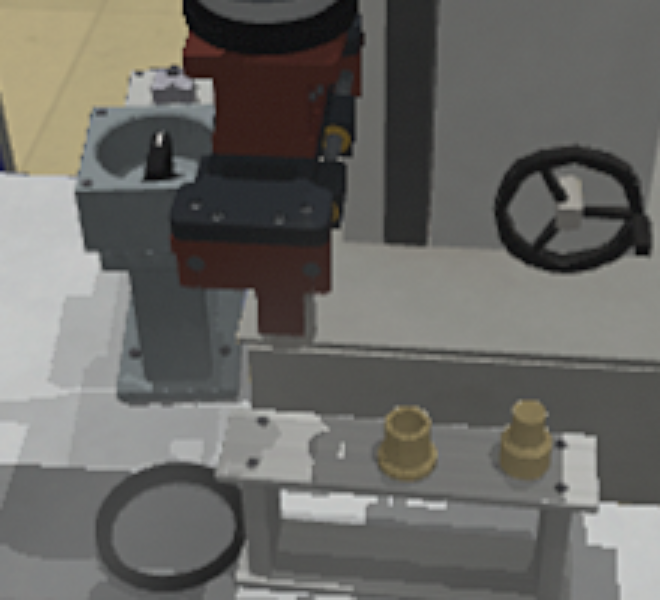

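Bushing is held and its spot on the stand is empty; both bystanders still stand. Carrying it to the nest.

Request:
{"name": "apply_moves", "arguments": {"deltas": "0 0 0 0.02 0.025 -0.018 0.025; 0 0 0 0.045 0.055 -0.036 0.025; 0 0 0 0.07 0.085 -0.054 0.025; 0 0 0.1 0.09 0.115 -0.06 0.025; 0 0 0.23 0.1 0.145 -0.06 0.025"}}

```text
time: 4.0
eef_pos: [0.3601, 0.1892, 0.2893]
ee_rot: [0.36, 3.118, 0.002]
force: [0.5, -0.4, -1.5]
opening: 0.0281
```

```bash
python3 go.py .3434 .2967 .255 1.706
```

```text
t 4.0 pos [0.3601 0.1892 0.2893] x head 2.9115 q [ 0.4   -0.414  1.603  0.     1.95  -0.941] F [ 0.5 -0.4 -1.5] T [ 0.052 -0.024 -0.028] open 0.0281 tilt [ 0.0026  0.0012 -1.    ]
rows 9 total [2.9000e-03 9.0000e-04 1.2055e+00] [0.0408 0.1008 0.0344]
```

Request:
{"name": "apply_moves", "arguments": {"deltas": "0 0 0.13 0.008 0.02 0 0.025; 0 0 0.26 0.016 0.04 0 0.025; 0 0 0.39 0.024 0.06 0 0.025; 0 0 0.52 0.032 0.08 0 0.025; 0 0 0.65 0.041 0.101 0 0.025"}}

```text
time: 4.5
eef_pos: [0.3435, 0.2965, 0.2871]
ee_rot: [-1.34, -2.841, 0.001]
force: [-0.2, -0.0, -1.4]
opening: 0.0284
```

Request:
{"name": "apply_moves", "arguments": {"deltas": "0 0 0.13 0 0 0 0.025; 0 0 0.26 0 0 0 0.025; 0 0 0.39 0 0 0 0.025; 0 0 0.555 0 0 0 0.025; 0 0 0.555 0 0 0 0.025"}}

```text
time: 5.0
eef_pos: [0.3438, 0.2957, 0.2871]
ee_rot: [-2.063, -2.369, 0.002]
force: [0.1, 0.1, -1.5]
opening: 0.028
```

Request:
{"name": "apply_moves", "arguments": {"deltas": "0 0 0 0 0 0.015 0.025; 0 0 0 0 0 0.03 0.025; 0 0 0 0 0 0.035 0.025; 0 0 0 0 0 0.035 0.025"}}

```text
time: 5.4
eef_pos: [0.3436, 0.2955, 0.2516]
ee_rot: [-2.058, -2.373, 0.003]
force: [0.2, -0.3, -0.2]
opening: 0.0282
```

```bash
python3 - <<'E'
from h import *
for i in range(4):
    t=cam("top"); x=sense(); print(x["time"],x["eef_pos"].round(4),x["force"].round(1))
s=cam("scene")
o=np.hstack([cv2.resize(t["img"][270:380,200:330],None,fx=3,fy=3),cv2.resize(s["img"][120:230,190:320],None,fx=3,fy=3)])
cv2.imwrite("pics/p5.png",o)
E
python3 go.py .3434 .2967 .20 1.706
```

```text
5.45 [0.3438 0.2956 0.2526] [ 0.8  0.2 -1.1]
5.5 [0.3439 0.2958 0.2532] [ 0.  0. -1.]
5.55 [0.344  0.2958 0.2535] [-0.2 -0.2 -0.7]
5.6 [0.3441 0.2958 0.2535] [-0.4  0.2 -1.2]
t 5.65 pos [0.3441 0.2959 0.2535] x head 1.7112 q [ 0.635 -0.302  1.581  0.     1.861  0.495] F [-0.6 -0.7 -1.7] T [-0.04   0.027 -0.027] open 0.028 tilt [ 1.e-03  8.e-04 -1.e+00]
rows 2 total [ 0.0011 -0.0006  0.0052] [ 0.0009 -0.0006  0.0535]
```

View pics/p5.png

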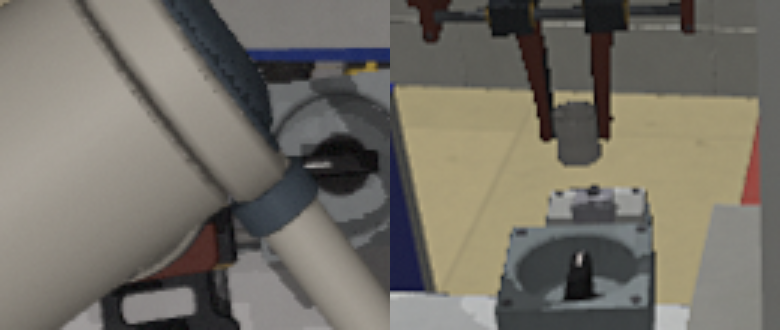

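The bushing hangs straight below the fingers: underside at about (577,165) and fingertips at about row 138 in the crop. I'll check the grip height and lateral alignment numerically.

Run:
```python
from h import *
s=cam("scene"); p=sense()["eef_pos"]
for o in(.030,.034,.038): print(o,proj(s,[p-[0,.0145,o]]),"top",proj(s,[p+[0,0,.034-o]]))
g=s["img"][120:185,225:285].max(2)
print("seen bottom col,row",190+(577-390)/3,120+165/3, "top row",120+102/3)
a=1.706; c=np.array([.3545,.2155]); e=np.array([np.cos(a),np.sin(a)])
print("V stop front bolt pred",[proj(s,[[*(c+e*x),.161]]).round(1).tolist() for x in(.095,.105,.11)],"seen bolt",190+(594-390)/3,120+190/3)
```

```text
0.03 [[251.3101876 170.3779838]] top [[251.06209397 151.08981331]]
0.034 [[251.52007459 172.17433534]] top [[251.27520522 152.96435375]]
0.038 [[251.72874236 173.96025204]] top [[251.48706386 154.8278762 ]]
seen bottom col,row 252.33333333333334 175.0 top row 154.0
V stop front bolt pred [[[256.1, 189.7]], [[256.4, 187.2]], [[256.5, 185.9]]] seen bolt 258.0 183.33333333333334
```

Run:
```python
from h import *
t=cam("top"); s=cam("scene")
a=1.706; c=np.array([.3545,.2155]); Rm=np.array([[np.cos(a),np.sin(a)],[-np.sin(a),np.cos(a)]])
for n,u,z in[("bolt",(154,290),.161),("plateTL",(60,192),.147),("plateBL",(86,410),.147),("V up tip",(215,237),.161),("V low tip",(226,325),.161),("jaw UL",(344,220),.161),("jaw LL",(356,305),.161),("knob",(547,233),.179)]:
    P=back(t,(np.array(u)+.5)/5.3-.5+[210,280],z)[:2]; print(n,P.round(4),((Rm@(P-c))*1e3).round(1))
for n,u,z in[("knob end near",(582,252),.179),("housing FR",(634,229),.183),("housing FL",(519,226),.183),("NR",(652,290),.183),("NL",(498,300),.183),("bolt",(594,190),.161)]:
    P=back(s,((np.array(u)-[390,0])+.5)/3-.5+[190,120],z)[:2]; print(n,P.round(4),((Rm@(P-c))*1e3).round(1))
```

```text
bolt [0.3394 0.3363] [121.8  -1.3]
plateTL [0.37   0.3686] [149.7 -36. ]
plateBL [0.3029 0.3589] [149.   31.8]
V up tip [0.3554 0.3178] [101.3 -14.7]
V low tip [0.3287 0.314 ] [101.1  12.3]
jaw UL [0.3604 0.2781] [ 61.2 -14.3]
jaw LL [0.3345 0.2742] [60.9 11.9]
knob [0.3556 0.2152] [-0.5 -1. ]
knob end near [0.3544 0.2323] [16.7 -2.1]
housing FR [0.3844 0.2554] [ 35.5 -35. ]
housing FL [0.3086 0.2531] [43.4 40.4]
NR [0.4071 0.1893] [-33.1 -48.6]
NL [0.3156 0.1716] [-38.2  44.5]
bolt [0.3397 0.3363] [121.7  -1.7]
```

Request:
{"name": "apply_moves", "arguments": {"deltas": "0 0 0.005 0.001 0 0.02 0.025; 0 0 0.005 0.001 0 0.04 0.025; 0 0 0.005 0.001 0 0.055 0.025; 0 0 0.005 0.001 0 0.062 0.025; 0 0 0.005 0.001 0 0.062 0.025"}}

```text
time: 6.3
eef_pos: [0.3434, 0.2965, 0.1896]
ee_rot: [-2.066, -2.366, 0.003]
force: [0.4, -0.5, -0.4]
opening: 0.0282
```

Request:
{"name": "apply_moves", "arguments": {"deltas": "0 0 0 0 0 0.001 0.025; 0 0 0 0 0 0.002 0.025; 0 0 0 0 0 0.003 0.025"}}

```text
time: 6.6
eef_pos: [0.344, 0.2969, 0.1884]
ee_rot: [2.066, 2.366, 0.002]
force: [0.3, 1.1, -1.2]
opening: 0.0281
```

Request:
{"name": "apply_moves", "arguments": {"deltas": "0 0 0 0 0 0.001 0.025; 0 0 0 0 0 0.002 0.025; 0 0 0 0 0 0.002 0.025"}}

```text
time: 6.9
eef_pos: [0.3438, 0.2968, 0.1863]
ee_rot: [2.066, 2.366, 0.002]
force: [-0.9, -1.5, 3.1]
opening: 0.0279
```

Request:
{"name": "apply_moves", "arguments": {"deltas": "0 0 0 0 0 0 0.025; 0 0 0 0 0 0.0005 0.025; 0 0 0 0 0 0.0005 0.025"}}

```text
time: 7.2
eef_pos: [0.3438, 0.2969, 0.1862]
ee_rot: [2.066, 2.366, 0.002]
force: [-1.5, -1.3, 5.5]
opening: 0.0281
```

Seated on the floor (about 5 N upward). Now a slow release, not opening wide.

Request:
{"name": "apply_moves", "arguments": {"deltas": "0 0 0 0 0 0 0.03; 0 0 0 0 0 0 0.034; 0 0 0 0 0 0 0.04; 0 0 0 0 0 0 0.045; 0 0 0 0 0 0 0.045"}}

```text
time: 7.7
eef_pos: [0.3437, 0.2967, 0.1849]
ee_rot: [-2.067, -2.366, 0.001]
force: [-1.4, -0.3, -0.4]
opening: 0.0448
```

Request:
{"name": "apply_moves", "arguments": {"deltas": "0 0 0 0 0 -0.01 0.045; 0 0 0 0 0 -0.02 0.045; 0 0 0 0 0 -0.04 0.045; 0 0 0 0 0 -0.06 0.045; 0 0 0 0 0 -0.06 0.045"}}

```text
time: 8.2
eef_pos: [0.3446, 0.2974, 0.2493]
ee_rot: [2.066, 2.365, 0.01]
force: [0.5, -0.0, -0.3]
opening: 0.0451
```

```bash
python3 go.py .3555 .2150 .246 1.71
python3 - <<'E'
from h import *
t=cam("top");s=cam("scene")
o=np.hstack([cv2.resize(t["img"][270:380,200:360],None,fx=2.5,fy=2.5),cv2.resize(s["img"][120:230,180:320],None,fx=2.8,fy=2.5)])
cv2.imwrite("pics/p6.png",o)
E
```

```text
t 8.2 pos [0.3446 0.2974 0.2493] x head 1.7058 q [ 0.637 -0.304  1.59  -0.     1.849  0.502] F [ 0.5 -0.  -0.3] T [-0.038  0.04  -0.066] open 0.0451 tilt [ 0.0052  0.0038 -1.    ]
rows 2 total [ 0.0056 -0.0031 -0.0042] [-0.0831 -0.0003  0.003 ]
```

View pics/p6.png

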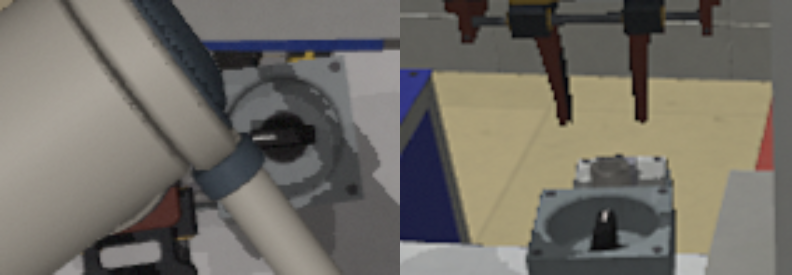

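The bushing stands upright in the nest behind the housing. Moving over the knob.

Request:
{"name": "apply_moves", "arguments": {"deltas": "0 0 0.02 -0.03 0 0 0.034; 0 0 0.04 -0.06 0 0 0.034; 0 0 0.045 -0.083 0 0.003 0.034; 0 0 0.045 -0.083 0 0.003 0.034; 0 0 0.045 -0.083 0 0.003 0.034"}}

```text
time: 8.8
eef_pos: [0.3547, 0.2145, 0.2413]
ee_rot: [-2.12, -2.317, 0.001]
force: [0.1, 0.5, 0.3]
opening: 0.0341
```

```bash
python3 go.py .3555 .2150 .178 1.66
python3 - <<'E'
from h import *
s=cam("scene"); p=sense()["eef_pos"]
cv2.imwrite("pics/p7.png",cv2.resize(s["img"][110:250,180:340],None,fx=4,fy=4))
print(proj(s,[[.3555,.215,.179],[.3545,.215,.179],p+[.017,0,-.022],p-[.017,0,.022]]))
E
```

```text
t 8.8 pos [0.3547 0.2145 0.2413] x head 1.6597 q [ 4.610e-01 -4.120e-01  1.687e+00  1.000e-03  1.867e+00  3.720e-01] F [0.1 0.5 0.3] T [-0.072  0.022 -0.025] open 0.0341 tilt [-0.0012 -0.     -1.    ]
rows 2 total [-0.0012 -0.0001 -0.0003] [0.0005 0.0009 0.0633]
[[252.39639275 208.83924274]
 [251.87671723 208.81542092]
 [258.84983282 191.10652448]
 [240.63291236 190.33310604]]
```

View pics/p7.png

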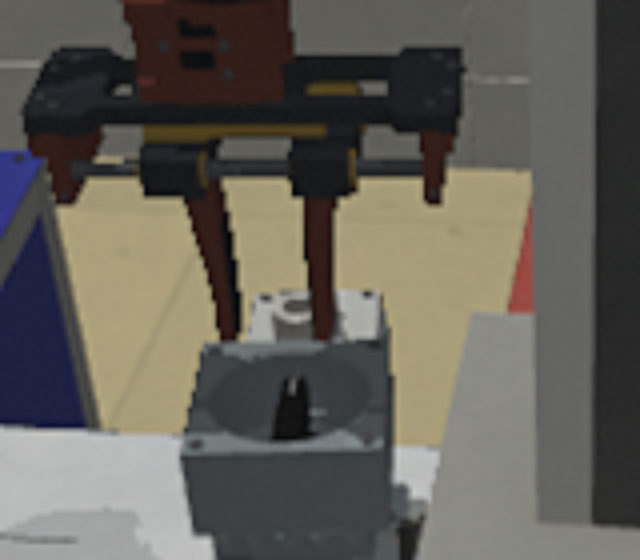

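Request:
{"name": "apply_moves", "arguments": {"deltas": "0 0 0 0.0005 0.0009 0.015 0.034; 0 0 0 0.0005 0.0009 0.03 0.034; 0 0 0 0.0005 0.0009 0.04 0.034; 0 0 0 0.0005 0.0009 0.045 0.034; 0 0 0 0.0005 0.0009 0.045 0.034"}}

```text
time: 9.35
eef_pos: [0.3553, 0.215, 0.1957]
ee_rot: [-2.118, -2.319, 0.003]
force: [-0.1, 0.0, -0.1]
opening: 0.0337
```

Request:
{"name": "apply_moves", "arguments": {"deltas": "0 0 0 0 0 0.006 0.034; 0 0 0 0 0 0.012 0.034; 0 0 0 0 0 0.018 0.034; 0 0 0 0 0 0.018 0.034; 0 0 0 0 0 0.018 0.034"}}

```text
time: 9.85
eef_pos: [0.3557, 0.215, 0.179]
ee_rot: [-2.119, -2.319, 0.0]
force: [0.0, -0.8, 0.9]
opening: 0.0338
```

```bash
python3 go.py
```

```text
t 9.85 pos [0.3557 0.215  0.179 ] x head 1.6607 q [ 0.462 -0.422  1.804  0.     1.759  0.372] F [ 0.  -0.8  0.9] T [-0.066  0.035 -0.041] open 0.0338 tilt [-2.e-04 -1.e-04 -1.e+00]
```

Request:
{"name": "apply_moves", "arguments": {"deltas": "0 0 0 0 0 0 0.02; 0 0 0 0 0 0 0.014; 0 0 0 0 0 0 0.01; 0 0 0 0 0 0 0.008; 0 0 0 0 0 0 0.008"}}

```text
time: 10.35
eef_pos: [0.3556, 0.2151, 0.1794]
ee_rot: [-2.119, -2.319, 0.0]
force: [-2.3, -0.1, 1.3]
opening: 0.0119
```

```bash
python3 go.py
```

```text
t 10.35 pos [0.3556 0.2151 0.1794] x head 1.6606 q [ 0.462 -0.422  1.804  0.     1.76   0.372] F [-2.3 -0.1  1.3] T [-0.094  0.416 -0.233] open 0.0119 tilt [-3.e-04  1.e-04 -1.e+00]
```

Request:
{"name": "apply_moves", "arguments": {"deltas": "0 0 0.08 0 0 0 0.008; 0 0 0.16 0 0 0 0.008; 0 0 0.24 0 0 0 0.008; 0 0 0.32 0 0 0 0.008; 0 0 0.4 0 0 0 0.008"}}

```text
time: 10.85
eef_pos: [0.3555, 0.2151, 0.1794]
ee_rot: [-2.54, -1.849, 0.001]
force: [-2.4, -0.5, 2.4]
opening: 0.012
```

```bash
python3 go.py
```

```text
t 10.85 pos [0.3555 0.2151 0.1794] x head 1.2584 q [ 0.462 -0.422  1.804  0.     1.76   0.774] F [-2.4 -0.5  2.4] T [-0.173  0.449  0.336] open 0.012 tilt [-4.e-04 -0.e+00 -1.e+00]
```

Request:
{"name": "apply_moves", "arguments": {"deltas": "0 0 0.08 0 0 0 0.008; 0 0 0.16 0 0 0 0.008; 0 0 0.24 0 0 0 0.008; 0 0 0.3 0 0 0 0.008; 0 0 0.32 0 0 0 0.008"}}

```text
time: 11.35
eef_pos: [0.3554, 0.2151, 0.1794]
ee_rot: [-2.8, -1.423, 0.001]
force: [-3.1, -0.7, 3.3]
opening: 0.0118
```

```bash
python3 go.py
```

```text
t 11.35 pos [0.3554 0.2151 0.1794] x head 0.9403 q [ 0.462 -0.422  1.804  0.     1.76   1.093] F [-3.1 -0.7  3.3] T [-0.181  0.702  0.313] open 0.0118 tilt [-5.e-04  1.e-04 -1.e+00]
```

Request:
{"name": "apply_moves", "arguments": {"deltas": "0 0 0.03 0 0 0 0.008; 0 0 0.06 0 0 0 0.008; 0 0 0.09 0 0 0 0.008; 0 0 0.11 0 0 0 0.008; 0 0 0.13 0 0 0 0.008"}}

```text
time: 11.85
eef_pos: [0.3554, 0.2151, 0.1794]
ee_rot: [-2.887, -1.238, 0.001]
force: [-4.9, -0.3, 5.0]
opening: 0.0119
```

```bash
python3 go.py
```

```text
t 11.85 pos [0.3554 0.2151 0.1794] x head 0.8101 q [ 0.462 -0.422  1.804  0.     1.76   1.223] F [-4.9 -0.3  5. ] T [-0.128  1.111  0.32 ] open 0.0119 tilt [-6.e-04  2.e-04 -1.e+00]
```

Request:
{"name": "apply_moves", "arguments": {"deltas": "0 0 0.04 0 0 0 0.008; 0 0 0.08 0 0 0 0.008; 0 0 0.11 0 0 0 0.008; 0 0 0.13 0 0 0 0.008; 0 0 0.15 0 0 0 0.008"}}

```text
time: 12.35
eef_pos: [0.3554, 0.2151, 0.1794]
ee_rot: [-2.972, -1.018, 0.001]
force: [-6.0, -0.8, 4.6]
opening: 0.0118
```

```bash
python3 go.py
```

```text
t 12.35 pos [0.3554 0.2151 0.1794] x head 0.6601 q [ 0.462 -0.422  1.804  0.     1.76   1.373] F [-6.  -0.8  4.6] T [-0.087  1.03   0.298] open 0.0118 tilt [-7.e-04  2.e-04 -1.e+00]
```

Request:
{"name": "apply_moves", "arguments": {"deltas": "0 0 0.04 0 0 0 0.008; 0 0 0.08 0 0 0 0.008; 0 0 0.11 0 0 0 0.008; 0 0 0.13 0 0 0 0.008; 0 0 0.15 0 0 0 0.008"}}

```text
time: 12.85
eef_pos: [0.3554, 0.2152, 0.1794]
ee_rot: [-3.039, -0.793, 0.001]
force: [-4.9, 0.2, 4.7]
opening: 0.0121
```

```bash
python3 go.py
```

```text
t 12.85 pos [0.3554 0.2152 0.1794] x head 0.5102 q [ 4.620e-01 -4.220e-01  1.804e+00  1.000e-03  1.760e+00  1.523e+00] F [-4.9  0.2  4.7] T [-0.115  1.045  0.3  ] open 0.0121 tilt [-7.e-04  4.e-04 -1.e+00]
```

Request:
{"name": "apply_moves", "arguments": {"deltas": "0 0 0.04 0 0 0 0.008; 0 0 0.08 0 0 0 0.008; 0 0 0.11 0 0 0 0.008; 0 0 0.13 0 0 0 0.008; 0 0 0.15 0 0 0 0.008"}}

```text
time: 13.35
eef_pos: [0.3554, 0.2152, 0.1794]
ee_rot: [-3.09, -0.563, 0.001]
force: [-5.3, -0.7, 3.3]
opening: 0.0119
```

```bash
python3 go.py
```

```text
t 13.35 pos [0.3554 0.2152 0.1794] x head 0.3602 q [ 4.620e-01 -4.220e-01  1.804e+00  1.000e-03  1.760e+00  1.673e+00] F [-5.3 -0.7  3.3] T [-0.064  1.114  0.286] open 0.0119 tilt [-8.e-04  4.e-04 -1.e+00]
```

Request:
{"name": "apply_moves", "arguments": {"deltas": "0 0 0.03 0 0 0 0.008; 0 0 0.06 0 0 0 0.008; 0 0 0.08 0 0 0 0.008; 0 0 0.1 0 0 0 0.008; 0 0 0.12 0 0 0 0.008"}}

```text
time: 13.85
eef_pos: [0.3554, 0.2152, 0.1793]
ee_rot: [-3.118, -0.376, 0.001]
force: [-5.0, 0.7, 4.6]
opening: 0.0118
```

```bash
python3 go.py
```

```text
t 13.85 pos [0.3554 0.2152 0.1793] x head 0.2403 q [ 4.620e-01 -4.220e-01  1.804e+00  1.000e-03  1.760e+00  1.793e+00] F [-5.   0.7  4.6] T [-0.005  1.153  0.291] open 0.0118 tilt [-9.e-04  4.e-04 -1.e+00]
```

Request:
{"name": "apply_moves", "arguments": {"deltas": "0 0 0.02 0 0 0 0.008; 0 0 0.04 0 0 0 0.008; 0 0 0.06 0 0 0 0.008; 0 0 0.08 0 0 0 0.008; 0 0 0.1 0 0 0 0.008"}}

```text
time: 14.35
eef_pos: [0.3553, 0.2153, 0.1794]
ee_rot: [-3.133, -0.22, 0.001]
force: [-5.9, -0.9, 4.0]
opening: 0.0118
```

```bash
python3 go.py
```

```text
t 14.35 pos [0.3553 0.2153 0.1794] x head 0.1403 q [ 4.620e-01 -4.220e-01  1.804e+00  1.000e-03  1.760e+00  1.893e+00] F [-5.9 -0.9  4. ] T [-0.025  1.156  0.318] open 0.0118 tilt [-8.e-04  5.e-04 -1.e+00]
```

Request:
{"name": "apply_moves", "arguments": {"deltas": "0 0 0.02 0 0 0 0.008; 0 0 0.04 0 0 0 0.008; 0 0 0.06 0 0 0 0.008; 0 0 0.08 0 0 0 0.008; 0 0 0.1 0 0 0 0.008"}}

```text
time: 14.85
eef_pos: [0.3554, 0.2153, 0.1793]
ee_rot: [-3.14, -0.063, 0.001]
force: [-5.2, -0.6, 4.1]
opening: 0.012
```

```bash
python3 go.py
```

```text
t 14.85 pos [0.3554 0.2153 0.1793] x head 0.0404 q [ 4.620e-01 -4.220e-01  1.804e+00  1.000e-03  1.760e+00  1.993e+00] F [-5.2 -0.6  4.1] T [0.007 1.152 0.304] open 0.012 tilt [-8.e-04  5.e-04 -1.e+00]
```

Request:
{"name": "apply_moves", "arguments": {"deltas": "0 0 0.02 0 0 0 0.008; 0 0 0.04 0 0 0 0.008; 0 0 0.06 0 0 0 0.008; 0 0 0.08 0 0 0 0.008; 0 0 0.1 0 0 0 0.008"}}

```text
time: 15.35
eef_pos: [0.3553, 0.2153, 0.1793]
ee_rot: [-3.14, 0.093, 0.001]
force: [-6.3, -0.4, 4.6]
opening: 0.0121
```

```bash
python3 go.py
```

```text
t 15.35 pos [0.3553 0.2153 0.1793] x head -0.0595 q [ 4.620e-01 -4.220e-01  1.804e+00  1.000e-03  1.760e+00  2.093e+00] F [-6.3 -0.4  4.6] T [0.037 1.087 0.409] open 0.0121 tilt [-9.e-04  6.e-04 -1.e+00]
```

Torque is rising (0.41 against about 0.30), so it has made contact. Small steps now.

Request:
{"name": "apply_moves", "arguments": {"deltas": "0 0 0.02 0 0 0 0.008"}}

```text
time: 15.45
eef_pos: [0.3553, 0.2153, 0.1793]
ee_rot: [-3.139, 0.125, 0.001]
force: [-5.6, 0.6, 3.6]
opening: 0.0116
```

```bash
python3 go.py
```

```text
t 15.45 pos [0.3553 0.2153 0.1793] x head -0.0794 q [ 4.620e-01 -4.220e-01  1.804e+00  1.000e-03  1.760e+00  2.113e+00] F [-5.6  0.6  3.6] T [0.026 1.088 0.41 ] open 0.0116 tilt [-8.e-04  6.e-04 -1.e+00]
```

Request:
{"name": "apply_moves", "arguments": {"deltas": "0 0 0.02 0 0 0 0.008"}}

```text
time: 15.55
eef_pos: [0.3553, 0.2153, 0.1794]
ee_rot: [-3.137, 0.156, 0.001]
force: [-5.4, 1.1, 4.1]
opening: 0.0118
```

```bash
python3 go.py
```

```text
t 15.55 pos [0.3553 0.2153 0.1794] x head -0.0994 q [ 4.620e-01 -4.220e-01  1.804e+00  1.000e-03  1.760e+00  2.133e+00] F [-5.4  1.1  4.1] T [0.021 1.15  0.397] open 0.0118 tilt [-8.e-04  6.e-04 -1.e+00]
```

Request:
{"name": "apply_moves", "arguments": {"deltas": "0 0 0.02 0 0 0 0.008"}}

```text
time: 15.65
eef_pos: [0.3553, 0.2153, 0.1794]
ee_rot: [-3.135, 0.187, 0.001]
force: [-5.6, 1.0, 4.0]
opening: 0.012
```

```bash
python3 go.py
```

```text
t 15.65 pos [0.3553 0.2153 0.1794] x head -0.1195 q [ 4.620e-01 -4.220e-01  1.804e+00  1.000e-03  1.760e+00  2.153e+00] F [-5.6  1.   4. ] T [0.014 1.149 0.438] open 0.012 tilt [-8.e-04  6.e-04 -1.e+00]
```

Request:
{"name": "apply_moves", "arguments": {"deltas": "0 0 0.02 0 0 0 0.008"}}

```text
time: 15.75
eef_pos: [0.3554, 0.2153, 0.1794]
ee_rot: [-3.133, 0.219, 0.001]
force: [-5.5, 0.6, 3.4]
opening: 0.0117
```

```bash
python3 go.py
```

```text
t 15.75 pos [0.3554 0.2153 0.1794] x head -0.1394 q [ 4.620e-01 -4.220e-01  1.804e+00  1.000e-03  1.760e+00  2.173e+00] F [-5.5  0.6  3.4] T [0.015 1.15  0.446] open 0.0117 tilt [-8.e-04  6.e-04 -1.e+00]
```

Fit over the steps: rise about 0.155 N m over the 0.30 drag, 0.175 rad past contact, so roughly 20 N. Releasing and retracting.

Request:
{"name": "apply_moves", "arguments": {"deltas": "0 0 0 0 0 0 0.018; 0 0 0 0 0 0 0.026; 0 0 0 0 0 0 0.034; 0 0 0 0 0 0 0.034; 0 0 0 0 0 0 0.034"}}

```text
time: 16.25
eef_pos: [0.3559, 0.215, 0.179]
ee_rot: [3.134, -0.219, 0.0]
force: [-0.3, 0.9, 0.2]
opening: 0.0337
```

Request:
{"name": "apply_moves", "arguments": {"deltas": "0 0 0 0 0 -0.01 0.034; 0 0 0 0 0 -0.03 0.034; 0 0 0 0 0 -0.06 0.034; 0 0 0 0 0 -0.09 0.034; 0 0 0 0 0 -0.12 0.034"}}

```text
time: 16.75
eef_pos: [0.3557, 0.215, 0.3011]
ee_rot: [-3.134, 0.218, -0.001]
force: [0.5, 0.4, -0.3]
opening: 0.0341
```

```bash
python3 - <<'E'
from h import *
t=cam("top");s=cam("scene")
o=np.hstack([cv2.resize(t["img"][270:380,200:360],None,fx=2.5,fy=2.5),cv2.resize(s["img"][140:230,200:300],None,fx=3.9,fy=3.055)])
cv2.imwrite("pics/p8.png",o)
E
python3 go.py
```

```text
t 16.85 pos [0.3566 0.2154 0.3046] x head -0.1392 q [ 0.462 -0.383  1.553 -0.     1.964  2.172] F [ 1.5  0.6 -0.4] T [ 0.052  0.158 -0.012] open 0.034 tilt [ 0.0074  0.0036 -1.    ]
```

View pics/p8.png

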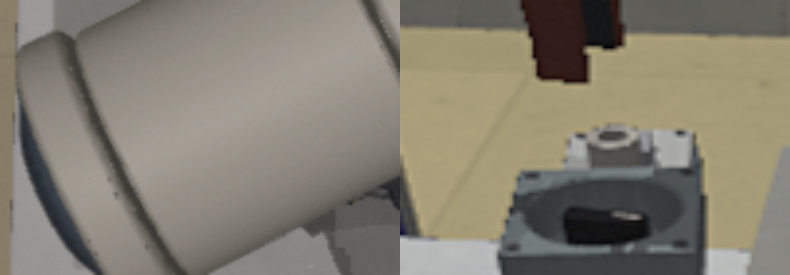

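The bushing stands upright in the nest (about (613,148) in the crop), the knob is turned across, and the fingers are clear. I'll let the arm settle and hand in.

Request:
{"name": "apply_moves", "arguments": {"deltas": "0 0 0 0 0 0 0.034; 0 0 0 0 0 0 0.034; 0 0 0 0 0 0 0.034"}}

```text
time: 17.15
eef_pos: [0.3555, 0.2149, 0.2978]
ee_rot: [3.133, -0.218, -0.003]
force: [-0.5, 0.8, -0.8]
opening: 0.0337
```

```bash
python3 go.py; python3 -c "
from plant import robot; print(robot.finish_job())"
```

```text
t 17.15 pos [0.3555 0.2149 0.2978] x head -0.1392 q [ 0.462 -0.382  1.564 -0.     1.962  2.172] F [-0.5  0.8 -0.8] T [-0.022  0.16   0.02 ] open 0.0337 tilt [-0.0021 -0.001  -1.    ]
the job is handed in; nothing more can be done
None
```

I put the plain bushing upright in the nest and let go. I then turned the knob about 1.8 rad clockwise, released it, and handed the job in at 17 s; no verdict was given.

- **Clamping:** contact came at about 1.62 rad of turning. The knob's torque rose from about 0.30 to 0.446 N m. A fit over the last steps gives a rise of about 0.15 N m, or roughly 20 N of clamping force, 0.18 rad past contact. That force is inferred from torque readings that scatter by about ±0.02 N m; I had no direct force reading.
- **Final picture:** the bushing stands upright in the nest, the knob is turned across, and the fingers are clear. The arm hid the nest from the top camera, so only the scene view confirms this.
- **Other two parts:** they were standing in place when last seen, just after I lifted the bushing, and I did not go near them again.
- **Disagreements:** the two cameras differed by about 4.6 mm on the bushing's y position and about 1 to 3 mm on the fixture. Neither upset the grasp or the placing. A steady side load of about 5 N showed on the wrist while the knob was gripped and went away on release.

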